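# Open the slide-flat carrier and hold its gate wide

## Task

Open the slide-flat carrier so a colleague can draw the flats out: first squeeze the yellow catch's two tabs fully together, then the blue catch's, then take the gate by its black post and swing it out past its detent, a stiff spot about a third of the way. Finish while still holding: the fingers stay on the post and keep the gate at rest wide open, at least 70 degrees, because it springs shut when let go. Leave everything else on the desk and on the carrier where it is.

Things in the scene. Friction and masses are not known exactly. Their poses are not given: they have to be found in the camera images.
- carrier: light grey carrier box for slide flats, fixed to the desk, 200 mm deep (x) by 250 mm wide (y) by 110 mm high; origin on the desk under the middle of its front face, x runs into the box (away from the robot at yaw 0), y to its left, z up. Flat roof; the front is closed by a gate
- yellow_catch: yellow pinch catch on the carrier's roof, 47 mm behind the front face: dark foot plate 34 x 76 x 6 mm with two upright yellow tabs at its +y and -y ends, and a steel hook from each tab forward over the gate's edge, up to 15 mm above the roof. Origin on the roof midway between the tabs, axes as the carrier's. The two catches stand 124 mm apart along y and may change places
- blue_catch: blue pinch catch on the carrier's roof, 47 mm behind the front face: dark foot plate 34 x 76 x 6 mm with two upright blue tabs at its +y and -y ends, and a steel hook from each tab forward over the gate's edge, up to 15 mm above the roof. Origin on the roof midway between the tabs, axes as the carrier's. The two catches stand 124 mm apart along y and may change places
- yellow_mid (a point): point midway between the yellow tabs, 28 mm above the roof (world height 138 mm), a good height to pinch. Each tab is 24 mm (x) by 10 mm (y), from 7 to 36 mm above the roof; over their outer faces they measure 52 mm before and 32 mm after squeezing along the carrier's y (15 N or more is plenty)
- blue_mid (a point): point midway between the blue tabs, 28 mm above the roof (world height 138 mm), a good height to pinch. Each tab is 24 mm (x) by 10 mm (y), from 7 to 36 mm above the roof; over their outer faces they measure 52 mm before and 32 mm after squeezing along the carrier's y (15 N or more is plenty)
- yellow_left (a joint): yellow catch's left tab (on the carrier's +y side), m: 0 = fully out (starts 0 to 0.0015), 0.010 = fully in, at its stop, towards the other tab. Stiff: about 4 N, no return spring, stays where it is left. Its hook is clear of the gate above 0.005; counts as squeezed above 0.007
- yellow_right (a joint): yellow catch's right tab (on the carrier's -y side), m: 0 = fully out (starts 0 to 0.0015), 0.010 = fully in, at its stop, towards the other tab. Stiff: about 4 N, no return spring, stays where it is left. Its hook is clear of the gate above 0.005; counts as squeezed above 0.007
- blue_left (a joint): blue catch's left tab (on the carrier's +y side), m: 0 = fully out (starts 0 to 0.0015), 0.010 = fully in, at its stop, towards the other tab. Stiff: about 4 N, no return spring, stays where it is left. Its hook is clear of the gate above 0.005; counts as squeezed above 0.007
- blue_right (a joint): blue catch's right tab (on the carrier's -y side), m: 0 = fully out (starts 0 to 0.0015), 0.010 = fully in, at its stop, towards the other tab. Stiff: about 4 N, no return spring, stays where it is left. Its hook is clear of the gate above 0.005; counts as squeezed above 0.007
- gate (a joint): angle of the gate (teal frame, clear pane, 250 mm wide, 12 mm thick, top edge at 110 mm), rad: 0 closed, grows as its right end swings out towards the robot, stop at 1.6. Barred by the hooks of both catches until they are squeezed. A spring always pulls it shut (0.1 N m closed, 0.6 at 1.4). A detent plunger resists between 0.3 and 0.5 (up to about 0.6 N m more, some 5 N at the post in all), then helps up to 0.7; let go from wide, the gate swings shut
- gate_hinge (a point): point on the gate's upright hinge axis, at the gate's top edge (110 mm), on the carrier's front left corner
- gate_post: upright round black grip post on the gate's front, turning freely on its own axis, 18 mm thick, standing 55 mm above the gate's top edge (with a 22 mm collar in the lowest 8 mm); origin on its axis at the gate's top edge (110 mm), 161 mm from the hinge axis; with the gate closed it is 26 mm in front of the carrier's front face and 35 mm right of its middle
- post_grip (a point): point on the post's axis 40 mm above the gate's top edge (world height 150 mm), a good height to grip it
- slide_box: bystander: green slide box 50 x 90 x 30 mm on the rear of the carrier's roof; origin under its centre
- oil_bottle: bystander: small amber bottle, 28 mm thick, 55 mm high, on the rear of the carrier's roof; origin under its centre
- cleaner: bystander: white bottle with red cap, 48 mm thick, 110 mm high, on the desk close to the carrier's right wall; origin under its centre
- mug: bystander: blue mug, 80 mm wide, 90 mm high, left on the desk; origin under its centre
- specimen_jar: bystander: clear jar with orange lid, 60 mm wide, 60 mm high, right on the desk; origin under its centre
- spare_flat: bystander: cream slide flat with glass slides, 100 x 200 mm, 9 mm high, right on the desk; origin under its centre
- remote: bystander: flat black handheld slab 75 x 150 x 9 mm, left on the desk; origin under its centre

How it is judged:
By the outcome, as a careful person would: the job done as asked, in the order asked, and still so for the second after the job is handed in, while the arm keeps its last pose, push and grip.
It also fails if it takes over 56 s, if anything falls off the work surface, if the arm or the gripper's body presses on something with over 40 N, if the wrist force passes 120 N, or if a joint passes its speed limit or range.

## Robot

A 6-joint arm with a two-finger parallel gripper is mounted at the origin on the work surface. World frame = base frame: x ahead of the robot, y to its left, z up, the work surface at z = 0. Lengths are in mm, angles in rad, forces in N, time in s.
With the tool pointing down it reaches from about 350 to 875 mm from the base axis. Payload 4.2 kg.
Tool frame: the origin (TCP) lies on the centre line of the jaws, within the pads' length; the fingertips stand 25 mm ahead of it and the grasp point (between the pads) lies 6 mm ahead of it; z points along the fingers, y is the direction in which the jaws open and shut (so a half turn about z gives the same grasp; the last joint's range is limited). The gripper opens to 85 mm and grips with 20 to 120 N. Pads are 22 mm wide; open, the fingers measure 114 mm over their backs; the gripper's body (76 mm by 85 mm) begins 54 mm behind the grasp point. The pads swing forward as they close: fully open they stand 13 mm farther back than shut.
Start: joints at [1.597, 0.385, 0.008, 0, -1.194, -0.259], TCP at [144.158, 608.127, 256.312] pointing down, gripper open.
Joint ranges: [-3.14, 3.14], [-1.21, 2.06], [-1.07, 1.41], [-3.16, 2.05], [-2.99, -0.16], [-3.1, 3.1]. Speed limits (rad/s): [2.79, 2.79, 3.14, 3.14, 3.14, 3.14].

## Interface

Orientations are given as a unit quaternion [x, y, z, w].
In Python, from bench import arm gives the robot as it stands.
- The arm moves only by the tool drive_tool, never from a script. Its argument "plan" is a list of rows, each a list of 2 entries, a list of its own where there are three numbers: the shift along the tool's x, y, z in m, then the turn about the tool's z in degrees. A call has 1 to 12 rows; each row shifts and turns the commanded pose from where the row before left it, along the tool's axes as they then stand; what a row does not reach is not made up. A row lasts 1/8 s, in which the tool goes at most 62.5 mm and 10.7 degrees, less where a joint would pass 70% of its speed; a pose out of reach is approached as far as the arm can. A call with a gripper value outside its range is refused whole. "fingers" is the closure, from -1 (fully open) to 1 (shut), so that 0 is half open, set as the call begins (left out, the last holds). The fingers move at their own pace and stop on an object; the grip force is fixed at half the most. Time passes only in rows, so rows that do not move let the fingers close. It gives the time, the measured TCP pose, the force and the opening at its end, in the units of the state.
- arm.read_state(): the state, without advancing time (a new reading comes with each control period).
- arm.get_image(name): name is "scene" or "top"; returns a dict with "image" (420x560x3 uint8, red, green, blue), "K" (3x3 intrinsics, pixels), "R" (3x3) and "t" (3): a world point X has camera coordinates R X + t. Camera axes: x right, y down, z forward; pixel columns grow to the right and rows downward; lengths in mm; the calibration is good to about 2 mm. A picture is of the moment at which its call begins. There is no depth.
- arm.job_done(): hands the job in, once; it reports no verdict.
The state is a dict: "clock": time; "joints": joint angles; "joint_vel": joint speeds; "joint_efforts": joint torques, N m; "position": TCP position; "ee_rot": TCP orientation; "contact_force": force on the tool from outside, world axes, zero at the start; "wrist_torque": the same for the moment, N m; "gripper_width": finger opening in mm.
Only numpy, scipy, OpenCV 4.12 (cv2) and the standard library are available. Lean on these libraries where they do the work, as an engineer would, in place of code of your own. Each camera call takes 0.05 s, during which the arm holds its last target.

## Working session

There is one attempt and no reset: what is moved stays moved. The work goes in short steps, Python scripts to look and compute and a tool call to move; the robot and the scene stay as the last step left them, time stands still between calls to the robot, and variables do not carry over. Pictures are saved under pics/ and viewed, and the job is handed in when it is done.

Besides the shell and the picture viewer there is one more tool, called after "Request:" in YAML: its name, and indented under it one key for each argument. drive_tool: Moves the arm, as the interface text tells. Its arguments: {"type":"object","properties":{"plan":{"type":"array"},"fingers":{"type":"number"}},"required":["plan"]}

```bash
mkdir -p pics; ls; python3 - <<'E'
from bench import arm
import cv2,numpy as np
s=arm.read_state(); print(s)
for n in("scene","top"):
    d=arm.get_image(n); cv2.imwrite(f"pics/{n}0.png",d["image"][:,:,::-1]); print(n,d["K"],d["R"],d["t"])
    np.savez(f"{n}0.npz",**d)
E
```

```text
pics
{'clock': 0.0, 'joints': array([ 1.59662574e+00,  3.85577586e-01,  6.61754562e-03, -5.21225404e-04,
       -1.19398461e+00, -2.58609456e-01]), 'joint_vel': array([-0.00155365, -0.00213274, -0.00119417, -0.00127941,  0.00081832,
        0.00169053]), 'joint_efforts': array([ 7.07764684e-04, -3.92293417e+01,  1.88407177e+01,  4.18635070e+00,
       -4.50573396e-03, -5.16657607e-06]), 'position': array([144.0227555 , 607.63459567, 255.20228337]), 'ee_rot': array([ 9.93222551e-01, -1.16222853e-01, -8.75278509e-05,  1.09765014e-03]), 'contact_force': array([-0.76971522, -1.13048473, -0.48704369]), 'wrist_torque': array([0.02470118, 0.03121294, 0.00624999]), 'gripper_width': 85.37435918993022}
scene [[423.61830688   0.         276.31319478]
 [  0.         423.61830688 204.6899689 ]
 [  0.           0.           1.        ]] [[-3.05813371e-01  9.52091159e-01  7.79782497e-04]
 [ 5.70312981e-01  1.83841243e-01 -8.00590720e-01]
 [-7.62378702e-01 -2.44386627e-01 -5.99211057e-01]] [ 175.20525001 -250.61406975 1678.84119599]
top [[540.57573814   0.         284.25715557]
 [  0.         540.57573814 211.26241822]
 [  0.           0.           1.        ]] [[-8.15151617e-03 -9.99966531e-01 -6.99047553e-04]
 [-9.78938134e-01  8.12270441e-03 -2.03995472e-01]
 [ 2.03994322e-01 -9.78548078e-04 -9.78971582e-01]] [   8.99168304  594.79480335 1762.95131458]
```

View pics/scene0.png

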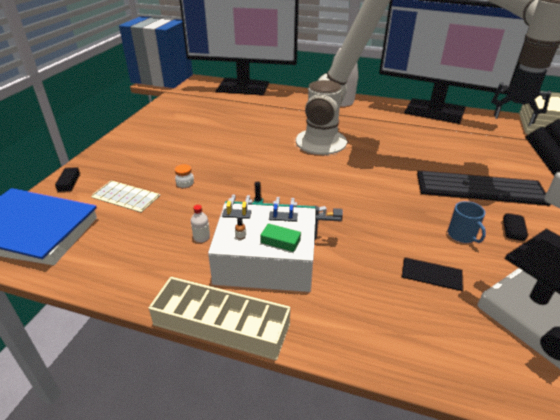

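View pics/top0.png

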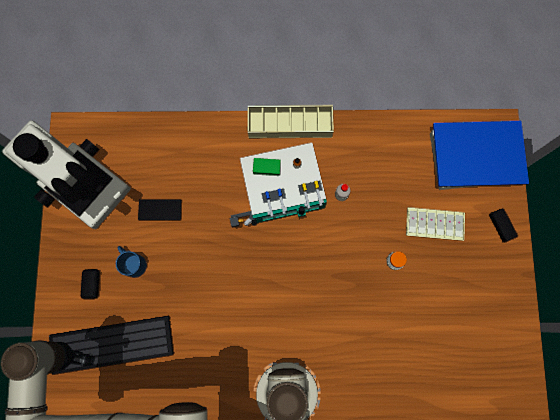

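Scene view: carrier at about (265,240), yellow catch at (238,208), blue at (285,210), post at (258,190). Top view: carrier at about (285,180), yellow at (310,187), blue at (274,196), post at (302,211). Next I zoom in and segment.

```bash
python3 - <<'E'
import cv2,numpy as np
a=np.load("scene0.npz")["image"][170:300,195:355,::-1]; b=np.load("top0.npz")["image"][135:235,220:360,::-1]
cv2.imwrite("pics/z_s.png",cv2.resize(a,None,fx=4.5,fy=4.5,interpolation=cv2.INTER_NEAREST))
cv2.imwrite("pics/z_t.png",cv2.resize(b,None,fx=5.5,fy=5.5,interpolation=cv2.INTER_NEAREST))
for n in("scene","top"):
    im=np.load(n+"0.npz")["image"]; h=cv2.cvtColor(im,cv2.COLOR_RGB2HSV)
    for c,lo,hi in(("yel",(24,170,120),(34,255,255)),("blu",(110,120,80),(125,255,255)),("teal",(75,100,40),(95,255,255)),("blk",(0,0,0),(180,255,45))):
        m=cv2.inRange(h,lo,hi)
        roi=np.zeros_like(m)
        if n=="scene": roi[170:300,195:355]=1
        else: roi[135:235,220:360]=1
        k,l,st,ce=cv2.connectedComponentsWithStats(m*roi)
        print(n,c,[(st[i].tolist(),ce[i].round(2).tolist()) for i in range(1,k) if st[i,4]>3])
E
```

```text
scene yel [([228, 202, 2, 4, 8], [228.5, 203.5]), ([243, 202, 3, 5, 12], [243.75, 203.92])]
scene blu [([274, 204, 4, 13, 34], [275.12, 209.18]), ([290, 205, 3, 8, 20], [290.9, 208.25]), ([289, 214, 3, 4, 11], [290.09, 215.36])]
scene teal [([252, 199, 21, 6, 47], [259.94, 202.49]), ([234, 202, 7, 1, 7], [237.0, 202.0]), ([279, 205, 10, 1, 10], [283.5, 205.0]), ([297, 206, 12, 2, 13], [302.92, 206.08]), ([310, 207, 5, 1, 5], [312.0, 207.0])]
scene blk [([255, 183, 6, 18, 74], [257.46, 192.09]), ([238, 218, 4, 7, 22], [239.23, 221.36]), ([316, 219, 2, 4, 4], [316.25, 220.5])]
top yel [([315, 181, 4, 7, 19], [316.32, 183.79]), ([302, 183, 5, 7, 19], [304.11, 186.32])]
top blu [([277, 189, 5, 7, 20], [279.1, 191.9]), ([265, 191, 5, 8, 19], [266.89, 194.47])]
top teal [([324, 199, 3, 4, 9], [324.67, 200.56]), ([309, 201, 10, 5, 36], [313.81, 202.92]), ([252, 204, 67, 17, 246], [284.09, 212.34]), ([273, 209, 10, 5, 34], [277.06, 210.91])]
top blk [([295, 158, 5, 5, 16], [296.88, 160.31]), ([253, 172, 27, 3, 32], [265.66, 173.25]), ([310, 203, 16, 7, 37], [319.62, 205.76]), ([297, 206, 10, 12, 59], [301.44, 210.86]), ([286, 209, 10, 4, 13], [290.77, 210.31]), ([274, 212, 8, 3, 10], [277.8, 213.2]), ([251, 215, 19, 10, 66], [257.55, 219.86]), ([238, 216, 6, 2, 6], [240.5, 216.67]), ([274, 218, 4, 1, 4], [275.5, 218.0]), ([232, 224, 8, 3, 11], [235.91, 225.55])]
```

View pics/z_s.png

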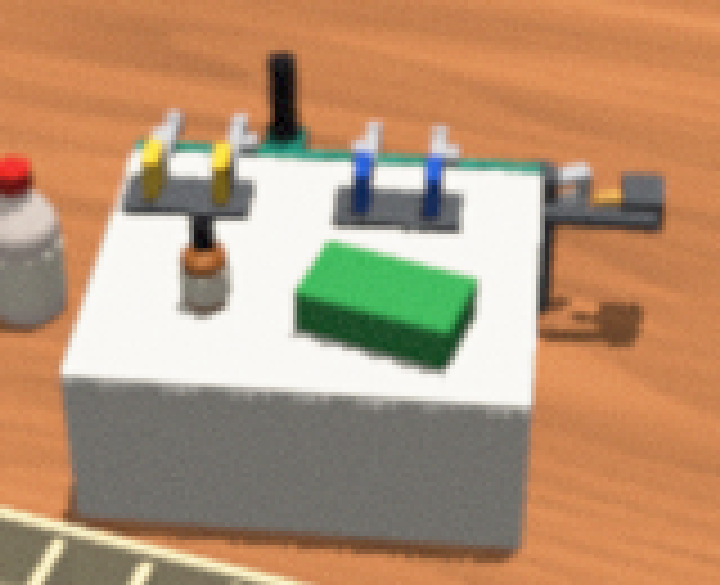

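View pics/z_t.png

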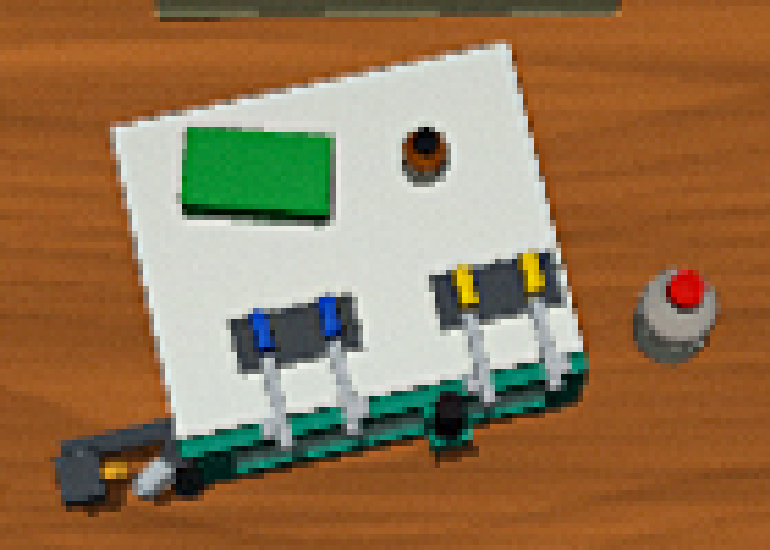

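```bash
cat > h.py <<'E'
import numpy as np,cv2
def ray(d,u,v):
    K,R,t=d["K"],d["R"],d["t"]
    r=R.T@np.linalg.inv(K)@np.array([u,v,1.]); return -R.T@t,r/np.linalg.norm(r)
def onz(d,u,v,z):
    c,r=ray(d,u,v); return c+r*(z-c[2])/r[2]
def tri(ds,ps):
    A=np.zeros((3,3));b=np.zeros(3);L=[]
    for d,p in zip(ds,ps):
        c,r=ray(d,*p);M=np.eye(3)-np.outer(r,r);A+=M;b+=M@c;L.append((c,M))
    X=np.linalg.solve(A,b);return X,[float(np.linalg.norm(M@(X-c))) for c,M in L]
def proj(d,X):
    q=d["K"]@(d["R"]@np.asarray(X)+d["t"]);return q[:2]/q[2]
E
python3 - <<'E'
from h import *
np.set_printoptions(precision=1,suppress=True)
S=dict(np.load("scene0.npz"));T=dict(np.load("top0.npz"))
h=cv2.cvtColor(T["image"],cv2.COLOR_RGB2HSV)
m=cv2.inRange(h,(0,0,190),(180,50,255));r=np.zeros_like(m);r[140:218,235:330]=1;m=cv2.morphologyEx(m*r,cv2.MORPH_OPEN,np.ones((2,2)))
c=max(cv2.findContours(m,0,2)[0],key=cv2.contourArea)
hull=cv2.convexHull(c)[:,0]
print(hull.tolist())
# corners read from zoom (5.5x)
C={k:(220+u/5.5-.5,135+v/5.5-.5) for k,(u,v) in dict(BL=(112,127),BR=(508,43),FR=(583,352),FL=(178,440),bl=(258,330),br=(330,317),yl=(466,288),yr=(533,273)).items()}
for k in("BL","BR","FR","FL"): print(k,onz(T,*C[k],110))
# scene corners
D={k:(195+u/4.5-.5,170+v/4.5-.5) for k,(u,v) in dict(BL=(533,408),BR=(63,378),FL=(543,163),FR=(137,145)).items()}
for k in D: print(k,onz(S,*D[k],110), 'tri',*tri([T,S],[C[k],D[k]]))
for k,t,s in(("yR",(316.32,183.79),(228.5,207)),("yL",(304.11,186.32),(244,208)),("bR",(279.1,191.9),(275.1,210)),("bL",(266.9,194.47),(290.9,211))):
    print(k,onz(T,*t,136),*tri([T,S],[t,s]))
# post top: top view & scene
pt=(220+450/5.5-.5,135+400/5.5-.5);ps=(195+282/4.5-.5,170+57/4.5-.5)
print('post top',pt,ps,*tri([T,S],[pt,ps]),onz(T,*pt,165))
E
```

```text
[[312, 144], [313, 145], [321, 177], [321, 180], [306, 203], [304, 204], [268, 212], [258, 214], [253, 214], [252, 210], [250, 201], [245, 178], [242, 164], [242, 159], [245, 158], [296, 147], [310, 144]]
BL [769.7 151.5 110. ]
BR [821.4 -90.9 110. ]
FR [ 626.6 -132.2  110. ]
FL [574.7 110.4 110. ]
BL [771.2 153.3 110. ] tri [770.  152.3 108.7] [0.7407068338447814, 0.7407068338447848]
BR [825.3 -88.  110. ] tri [822.3 -90.5 106.7] [0.6243065139589071, 0.6243065139589645]
FL [563.8 108.4 110. ] tri [573.3 110.1 117.2] [0.13507459018568121, 0.13507459018565265]
FR [ 622.4 -133.3  110. ] tri [ 625.9 -131.8  112.8] [0.19573724473602747, 0.19573724473600318]
yR [ 670.1 -101.4  136. ] [ 670.5 -101.1  133.9] [0.44223163313393515, 0.4422316331339546]
yL [661.9 -61.3 136. ] [662.2 -60.8 134. ] [0.5837889113919055, 0.5837889113918978]
bR [643.9  20.5 136. ] [644.6  20.1 133.5] [0.43338871033048787, 0.4333887103305517]
bL [635.6  60.2 136. ] [636.2  60.1 133.5] [0.15609890335302312, 0.1560989033530822]
post top (301.3181818181818, 207.22727272727275) (257.1666666666667, 182.16666666666666) [585.3 -50.3 168.3] [0.18835920598746633, 0.18835920598756484] [585.9 -50.2 165. ]
```

```bash
cat >> h.py <<'E'
from scipy.spatial.transform import Rotation as Ro
def go(X,yaw=None):
    from bench import arm
    s=arm.read_state();R=Ro.from_quat(s["ee_rot"]).as_matrix()
    y=np.degrees(np.arctan2(R[1,0],R[0,0]))
    turn=0 if yaw is None else -(yaw-y)
    Rt=R@Ro.from_euler('z',turn,degrees=True).as_matrix()
    print("yaw",y.round(2),"turn",round(turn,2),"shift after turn mm",(Rt.T@(np.array(X)-s["position"])).round(1),"pos",s["position"].round(1),"tilt",R[:,2].round(3),"F",s["contact_force"].round(1),"w",round(s["gripper_width"],1),"t",round(s["clock"],2),"j",s["joints"].round(2))
E
python3 -c "
from h import *
go([666,-81.3,240],12.1)"
```

```text
yaw -13.35 turn -25.45 shift after turn mm [365.9 783.1  16.5] pos [144.1 607.7 255.3] tilt [-0.    -0.002 -1.   ] F [ 0.3 -0.7  0.4] w 85.0 t 0.1 j [ 1.6   0.39  0.01 -0.   -1.19 -0.26]
```

Request:
drive_tool:
  plan:
    - [[0,0,0],-8.5]
    - [[0,0,0],-8.5]
    - [[0,0,0],-8.45]
    - [[0.02,0.043,0],0]
    - [[0.02,0.043,0],0]
    - [[0.02,0.043,0],0]
    - [[0.02,0.043,0],0]
    - [[0.02,0.043,0],0]
    - [[0.02,0.043,0],0]
    - [[0.02,0.043,0],0]
    - [[0.02,0.043,0],0]
    - [[0.02,0.043,0],0]
  fingers: -1

```text
clock: 1.6
position: [401.8, 266.0, 256.1]
ee_rot: [0.994, 0.106, -0.0, 0.0]
contact_force: [0.3, 0.9, -0.4]
gripper_width: 85.2
```

Request:
drive_tool:
  plan:
    - [[0.02,0.043,0],0]
    - [[0.02,0.043,0],0]
    - [[0.02,0.043,0],0]
    - [[0.02,0.043,0],0]
    - [[0.02,0.043,0],0]
    - [[0.02,0.043,0],0]
    - [[0.02,0.043,0],0]
    - [[0.02,0.043,0],0]
    - [[0.006,0.01,0.0],0]
    - [[0,0,0],0]
    - [[0,0,0],0]

```text
clock: 2.98
position: [637.3, -42.8, 256.4]
ee_rot: [0.994, 0.106, -0.0, -0.0]
contact_force: [-0.1, 0.5, -0.5]
gripper_width: 85.6
```

```bash
python3 - <<'E'
from h import *
from bench import arm
go([666,-81.3,240],12.1)
for n in("scene","top"):
    d=arm.get_image(n); np.savez(n+"1.npz",**d)
    X=[666,-81.3,138]
    u,v=proj(d,X).astype(int); u0=max(u-60,0);v0=max(v-70,0)
    cv2.imwrite(f"pics/{n}1.png",cv2.resize(d["image"][v0:v0+110,u0:u0+140,::-1],None,fx=5,fy=5,interpolation=cv2.INTER_CUBIC)); print(u0,v0)
E
```

```text
yaw 12.17 turn 0.07 shift after turn mm [20.  43.7 16.3] pos [637.3 -42.8 256.4] tilt [-0.  0. -1.] F [-0.1  0.5 -0.5] w 85.6 t 2.98 j [ 0.19  0.41  0.04 -0.   -1.21  1.6 ]
175 136
250 114
```

Request:
drive_tool:
  plan:
    - [[0.02,0.0435,0],0]
    - [[0,0,0.03],0]
    - [[0,0,0.016],0]
    - [[0,0,0],0]
    - [[0,0,0],0]
    - [[0,0,0],0]

```text
clock: 3.82
position: [667.1, -81.8, 211.8]
ee_rot: [0.994, 0.106, 0.001, 0.0]
contact_force: [-0.3, 0.2, -0.7]
gripper_width: 85.3
```

```bash
python3 - <<'E'
from h import *
from bench import arm
go([666,-81.3,144],12.1)
for n in("scene","top"):
    d=arm.get_image(n); np.savez(n+"1.npz",**d)
    X=[666,-81.3,138]
    u,v=proj(d,X).astype(int); u0=max(u-60,0);v0=max(v-70,0)
    cv2.imwrite(f"pics/{n}2.png",cv2.resize(d["image"][v0:v0+110,u0:u0+140,::-1],None,fx=5,fy=5,interpolation=cv2.INTER_CUBIC)); print(u0,v0)
E
```

```text
yaw 12.15 turn 0.05 shift after turn mm [-1.1 -0.7 67.8] pos [667.1 -81.8 211.8] tilt [ 0.002 -0.    -1.   ] F [-0.3  0.2 -0.7] w 85.3 t 3.83 j [ 0.12  0.49  0.07  0.   -1.14  1.66]
175 136
250 114
```

View pics/scene2.png

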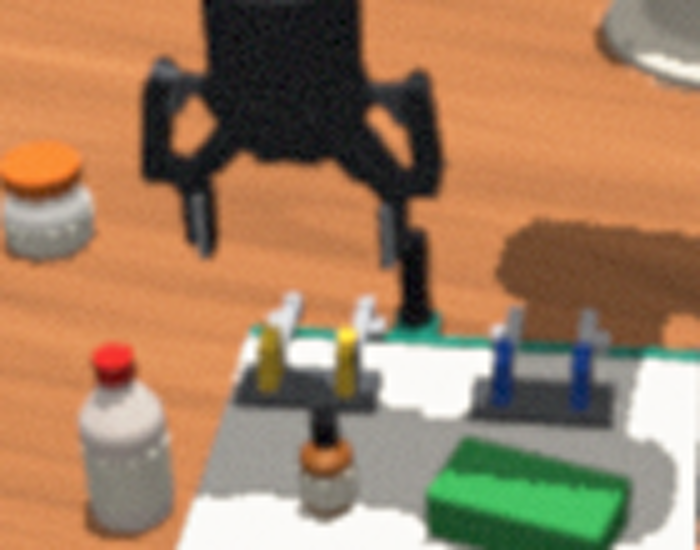

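View pics/top2.png

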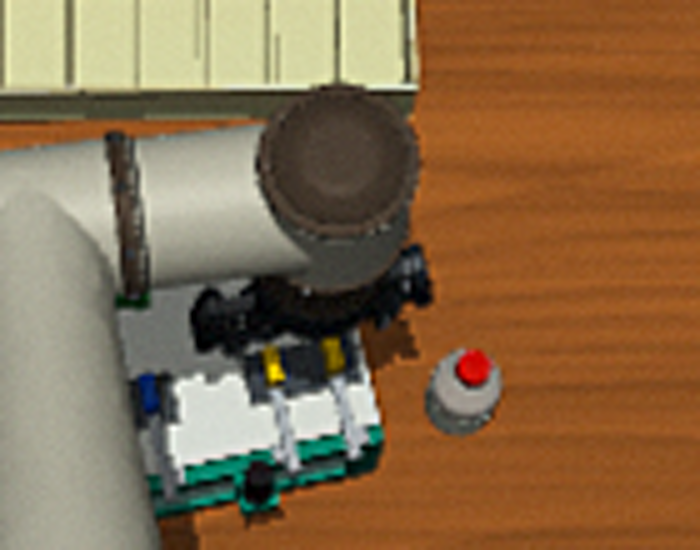

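Scene view: fingers straddle the yellow tabs (tips at about (205,250) and (388,265) in the crop, tabs at (268,360) and (346,360)); the post at (413,275) is clear. Going down.

Request:
drive_tool:
  plan:
    - [[-0.001,-0.0006,0.02],0]
    - [[0,0,0.02],0]
    - [[0,0,0.016],0]
    - [[0,0,0.012],0]
    - [[0,0,0],0]
    - [[0,0,0],0]
    - [[0,0,0],0]

```text
clock: 4.8
position: [666.0, -81.8, 143.2]
ee_rot: [0.994, 0.106, 0.001, 0.0]
contact_force: [0.5, 1.4, -0.2]
gripper_width: 85.0
```

```bash
python3 - <<'E'
from h import *
from bench import arm
go([666,-81.3,144],12.1)
for n in("scene",):
    d=arm.get_image(n); np.savez(n+"1.npz",**d)
    X=[666,-81.3,138]
    u,v=proj(d,X).astype(int); u0=max(u-40,0);v0=max(v-50,0)
    cv2.imwrite(f"pics/{n}3.png",cv2.resize(d["image"][v0:v0+80,u0:u0+100,::-1],None,fx=7,fy=7,interpolation=cv2.INTER_CUBIC)); print(u0,v0)
E
```

```text
yaw 12.12 turn 0.02 shift after turn mm [ 0.1 -0.4 -0.8] pos [666.  -81.8 143.2] tilt [ 0.002 -0.    -1.   ] F [ 0.5  1.4 -0.2] w 85.0 t 4.8 j [ 0.12  0.55 -0.02  0.   -1.    1.66]
195 156
```

View pics/scene3.png

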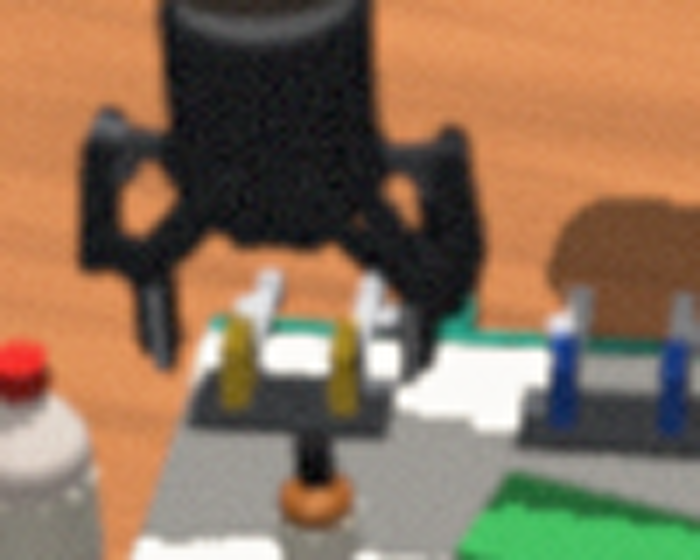

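Fingers are centred about the yellow tabs (tips at 160/415, tabs at 238/345 in the crop). Closing.

Request:
drive_tool:
  plan:
    - [[0,0,0],0]
    - [[0,0,0],0]
    - [[0,0,0],0]
    - [[0,0,0],0]
    - [[0,0,0],0]
    - [[0,0,0],0]
  fingers: 0.4

```text
clock: 5.6
position: [666.0, -82.1, 144.3]
ee_rot: [0.994, 0.106, 0.001, 0.001]
contact_force: [-1.1, -0.9, 6.8]
gripper_width: 28.9
```

Request:
drive_tool:
  plan:
    - [[0,0,0],0]
    - [[0,0,0],0]
    - [[0,0,0],0]
    - [[0,0,0],0]

```text
clock: 6.1
position: [666.0, -82.1, 144.3]
ee_rot: [0.994, 0.106, 0.001, 0.001]
contact_force: [-1.7, -0.1, 5.7]
gripper_width: 29.1
```

```bash
python3 - <<'E'
from h import *
from bench import arm
go([666,-81.3,144],12.1)
for n in("scene",):
    d=arm.get_image(n); np.savez(n+"1.npz",**d)
    X=[666,-81.3,138]
    u,v=proj(d,X).astype(int); u0=max(u-40,0);v0=max(v-50,0)
    cv2.imwrite(f"pics/{n}4.png",cv2.resize(d["image"][v0:v0+80,u0:u0+100,::-1],None,fx=7,fy=7,interpolation=cv2.INTER_CUBIC)); print(u0,v0)
E
```

```text
yaw 12.15 turn 0.05 shift after turn mm [ 0.2 -0.8  0.3] pos [666.  -82.1 144.3] tilt [ 0.002 -0.001 -1.   ] F [-1.7 -0.1  5.7] w 29.1 t 6.1 j [ 0.12  0.55 -0.02  0.   -1.    1.66]
195 156
```

View pics/scene4.png

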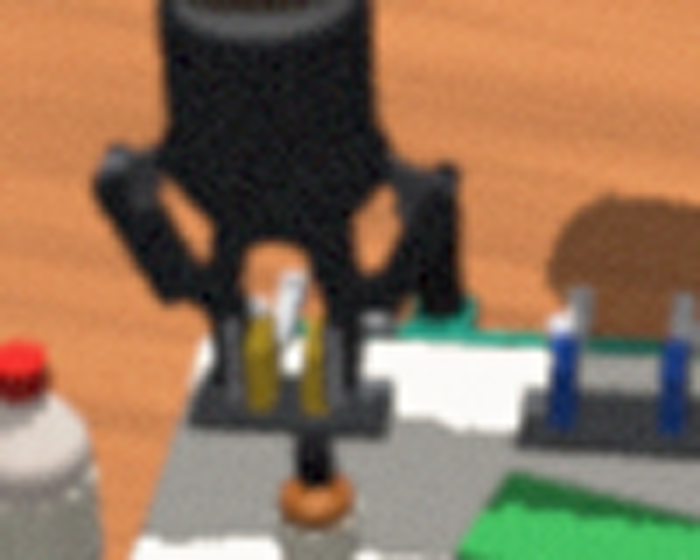

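Tabs are now 56 crop pixels apart versus 107 before, width stopped at 29 mm, lateral force small: yellow is fully squeezed. Open, lift, then move to blue.

Request:
drive_tool:
  plan:
    - [[0,0,0],0]
    - [[0,0,0],0]
    - [[0,0,0],0]
    - [[0,0,0],0]
    - [[0,0,0],0]
    - [[0,0,-0.015],0]
    - [[0,0,-0.025],0]
    - [[0,0,-0.025],0]
    - [[0,0,0],0]
    - [[0,0,0],0]
  fingers: -1

```text
clock: 7.4
position: [665.2, -81.7, 207.2]
ee_rot: [0.994, 0.105, -0.0, -0.0]
contact_force: [0.5, 0.1, -0.3]
gripper_width: 85.5
```

```bash
python3 -c "
from h import *
go([639.8,40.3,209],12.1)"
```

```text
yaw 12.1 turn -0.0 shift after turn mm [   0.8 -124.6   -1.7] pos [665.2 -81.7 207.2] tilt [-0.  0. -1.] F [ 0.5  0.1 -0.3] w 85.5 t 7.4 j [ 0.12  0.5   0.06 -0.   -1.14  1.66]
```

Request:
drive_tool:
  plan:
    - [[0,-0.042,0],0]
    - [[0,-0.042,0],0]
    - [[0,-0.0405,0],0]
    - [[0,0,0],0]
    - [[0,0,0],0]
    - [[0,0,0],0]

```text
clock: 8.15
position: [639.4, 39.0, 206.8]
ee_rot: [0.994, 0.105, -0.0, 0.0]
contact_force: [-0.0, -0.3, -0.1]
gripper_width: 85.7
```

```bash
python3 - <<'E'
from h import *
from bench import arm
go([639.8,40.3,145.5],12.1)
for n in("scene","top"):
    d=arm.get_image(n); np.savez(n+"2.npz",**d)
    X=[650,-20,138]
    u,v=proj(d,X).astype(int); u0=max(u-60,0);v0=max(v-60,0)
    cv2.imwrite(f"pics/{n}5.png",cv2.resize(d["image"][v0:v0+100,u0:u0+130,::-1],None,fx=5.5,fy=5.5,interpolation=cv2.INTER_CUBIC)); print(u0,v0)
    h=cv2.cvtColor(d["image"],cv2.COLOR_RGB2HSV)
    for c,lo,hi in(("yel",(22,150,60),(34,255,255)),("blu",(110,120,60),(125,255,255))):
        m=cv2.inRange(h,lo,hi);q=np.zeros_like(m);q[v0:v0+100,u0:u0+130]=1
        k,l,st,ce=cv2.connectedComponentsWithStats(m*q)
        print(n,c,[(st[i].tolist(),ce[i].round(2).tolist(), onz(d,*ce[i],136).round(1).tolist()) for i in range(1,k) if st[i,4]>3])
E
```

```text
yaw 12.04 turn -0.06 shift after turn mm [ 0.7 -1.2 61.3] pos [639.4  39.  206.8] tilt [-0.001 -0.    -1.   ] F [-0.  -0.3 -0.1] w 85.7 t 8.15 j [ 0.31  0.45 -0.02  0.   -1.1   1.47]
200 146
scene yel [([239, 201, 3, 14, 37], [240.03, 207.59], [666.1, -69.7, 136.0]), ([231, 202, 3, 12, 34], [231.94, 207.21], [671.0, -90.5, 136.0])]
scene blu [([273, 205, 5, 12, 33], [274.94, 211.0], [652.0, 21.6, 136.0]), ([289, 205, 4, 13, 31], [290.58, 211.45], [641.4, 60.6, 136.0])]
231 129
top yel [([312, 181, 4, 7, 25], [313.44, 184.08], [669.2, -91.9, 136.0]), ([305, 183, 5, 7, 27], [307.0, 186.0], [662.9, -70.8, 136.0])]
top blu [([278, 189, 4, 7, 16], [279.5, 192.19], [642.9, 19.2, 136.0]), ([265, 191, 5, 9, 19], [267.05, 194.74], [634.7, 59.7, 136.0])]
```

View pics/scene5.png

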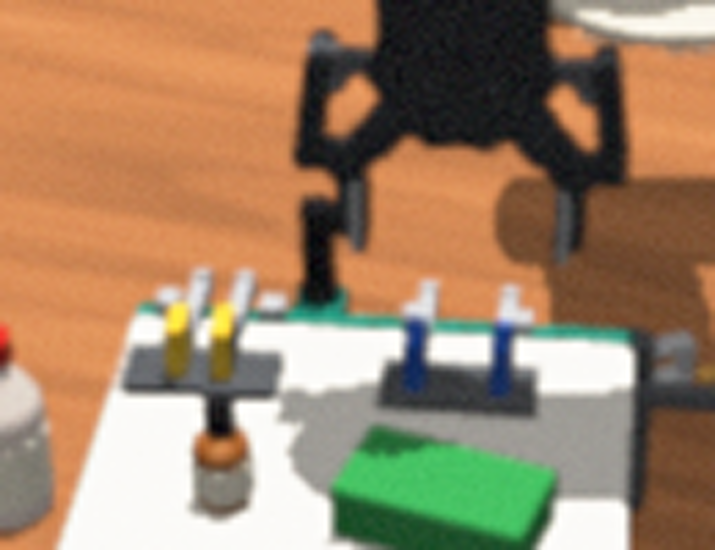

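View pics/top5.png

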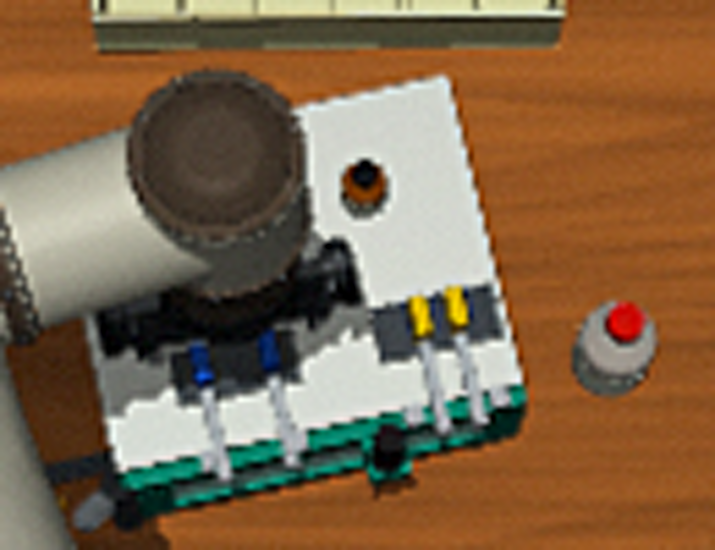

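Yellow tabs are now 22 mm apart centre to centre (32 mm over the outsides), so fully squeezed. Gripper is above blue; lowering.

Request:
drive_tool:
  plan:
    - [[0.0005,-0.0012,0.018],0]
    - [[0,0,0.018],0]
    - [[0,0,0.015],0]
    - [[0,0,0.01],0]
    - [[0,0,0],0]
    - [[0,0,0],0]

```text
clock: 9.0
position: [640.1, 41.3, 147.0]
ee_rot: [0.994, 0.106, 0.001, 0.0]
contact_force: [0.1, 0.4, 0.4]
gripper_width: 85.5
```

Request:
drive_tool:
  plan:
    - [[0,0,0],0]
    - [[0,0,0],0]
    - [[0,0,0],0]
    - [[0,0,0],0]
    - [[0,0,0],0]
    - [[0,0,0],0]
    - [[0,0,0],0]
    - [[0,0,0],0]
  fingers: 0.4

```text
clock: 10.0
position: [640.7, 39.4, 148.8]
ee_rot: [0.994, 0.106, 0.001, 0.001]
contact_force: [-0.2, -5.6, 5.8]
gripper_width: 28.8
```

```bash
python3 - <<'E'
from h import *
from bench import arm
go([639.8,40.3,145.5],12.1)
for n in("scene",):
    d=arm.get_image(n)
    X=[640,40,138]
    u,v=proj(d,X).astype(int); u0=max(u-60,0);v0=max(v-50,0)
    cv2.imwrite(f"pics/{n}6.png",cv2.resize(d["image"][v0:v0+80,u0:u0+100,::-1],None,fx=7,fy=7,interpolation=cv2.INTER_CUBIC)); print(u0,v0)
E
```

```text
yaw 12.14 turn 0.04 shift after turn mm [-0.7 -1.   3.3] pos [640.7  39.4 148.8] tilt [ 0.003 -0.002 -1.   ] F [-0.2 -5.6  5.8] w 28.8 t 10.0 j [ 0.31  0.5  -0.09  0.   -0.98  1.47]
223 159
```

View pics/scene6.png

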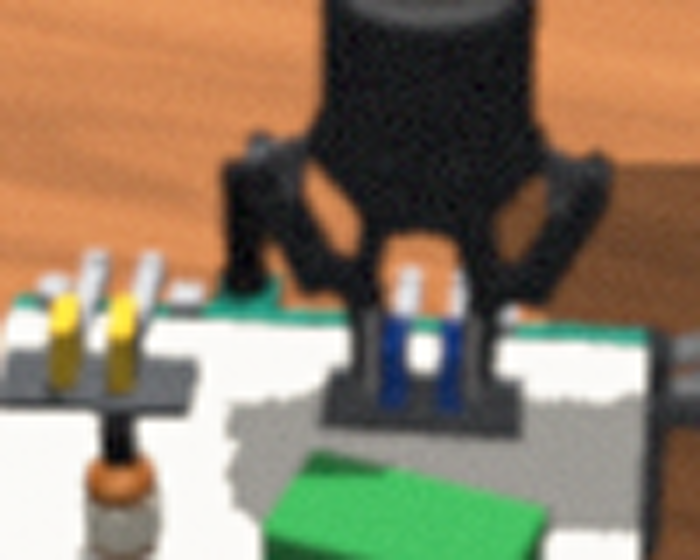

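Blue tabs (crop x 393/455) are fully together, width stopped at 28.8 mm. Open, lift, go over the post.

Request:
drive_tool:
  plan:
    - [[0,0,0],0]
    - [[0,0,0],0]
    - [[0,0,0],0]
    - [[0,0,0],0]
    - [[0,0,0],0]
    - [[0,0,-0.02],0]
    - [[0,0,-0.03],0]
    - [[0,0,-0.025],0]
    - [[0,0,0],0]
    - [[0,0,0],0]
  fingers: -1

```text
clock: 11.3
position: [639.0, 41.3, 220.4]
ee_rot: [0.994, 0.105, -0.001, -0.0]
contact_force: [0.0, -0.7, -0.5]
gripper_width: 85.8
```

Request:
drive_tool:
  plan:
    - [[-0.02,0.025,0],0]
    - [[-0.02,0.025,0],0]
    - [[-0.02,0.025,0],0]
    - [[0,0,0],10]
    - [[0,0,0],10]
    - [[0,0,0],10]
    - [[0,0,0],10]
    - [[0,0,0],10]
    - [[0,0,0],10]
    - [[0,0,0],10]
    - [[0,0,0],10]
  fingers: -0.2

```text
clock: 12.68
position: [595.9, -44.7, 219.6]
ee_rot: [0.828, -0.561, -0.001, 0.001]
contact_force: [0.1, 0.1, -0.3]
gripper_width: 51.1
```

Request:
drive_tool:
  plan:
    - [[0,0,0],10]
    - [[0,0,0],6.4]
    - [[0,0,0],0]
    - [[0,0,0],0]

```text
clock: 13.18
position: [596.4, -44.7, 220.5]
ee_rot: [0.742, -0.67, -0.001, 0.001]
contact_force: [0.2, 0.2, -0.4]
gripper_width: 51.0
```

```bash
python3 - <<'E'
from h import *
from bench import arm
go([585.3,-50.4,157],-84.3)
for n in("scene","top"):
    d=arm.get_image(n); np.savez(n+"3.npz",**d)
    X=[620,-20,138]
    u,v=proj(d,X).astype(int); u0=max(u-65,0);v0=max(v-55,0)
    cv2.imwrite(f"pics/{n}7.png",cv2.resize(d["image"][v0:v0+100,u0:u0+130,::-1],None,fx=5.5,fy=5.5,interpolation=cv2.INTER_CUBIC)); print(u0,v0)
    h=cv2.cvtColor(d["image"],cv2.COLOR_RGB2HSV)
    for c,lo,hi in(("yel",(22,150,60),(34,255,255)),("blu",(110,120,60),(125,255,255))):
        m=cv2.inRange(h,lo,hi);q=np.zeros_like(m);q[v0:v0+100,u0:u0+130]=1
        k,l,st,ce=cv2.connectedComponentsWithStats(m*q)
        print(n,c,[(st[i].tolist(),ce[i].round(2).tolist(), onz(d,*ce[i],136).round(1).tolist()) for i in range(1,k) if st[i,4]>3])
E
```

```text
yaw -84.2 turn 0.1 shift after turn mm [ 4.6 11.5 63.5] pos [596.4 -44.7 220.5] tilt [-0.002 -0.    -1.   ] F [ 0.2  0.2 -0.4] w 51.0 t 13.18 j [ 0.2   0.37 -0.11 -0.   -1.09 -0.09]
198 145
scene yel [([230, 202, 5, 12, 41], [231.85, 207.85], [673.7, -89.6, 136.0]), ([238, 202, 4, 13, 38], [239.95, 208.05], [668.0, -69.2, 136.0])]
scene blu [([277, 204, 4, 13, 33], [278.85, 210.58], [647.2, 30.6, 136.0]), ([285, 205, 4, 13, 32], [287.0, 211.34], [643.8, 51.6, 136.0])]
226 143
top yel []
top blu []
```

View pics/scene7.png

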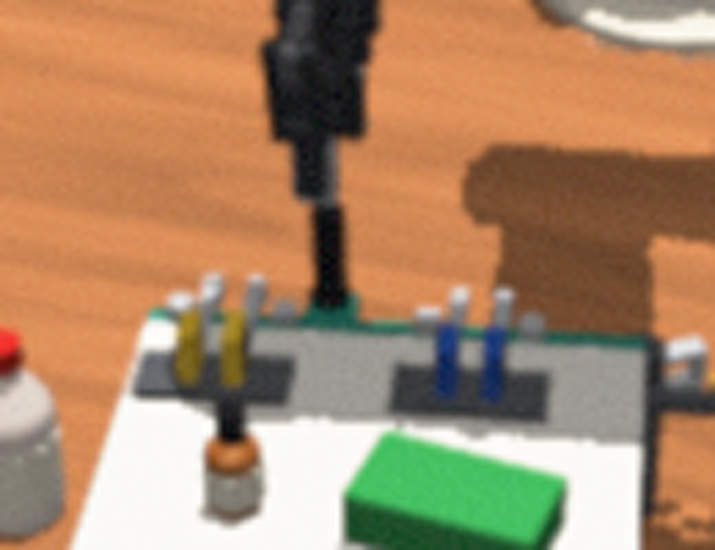

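View pics/top7.png

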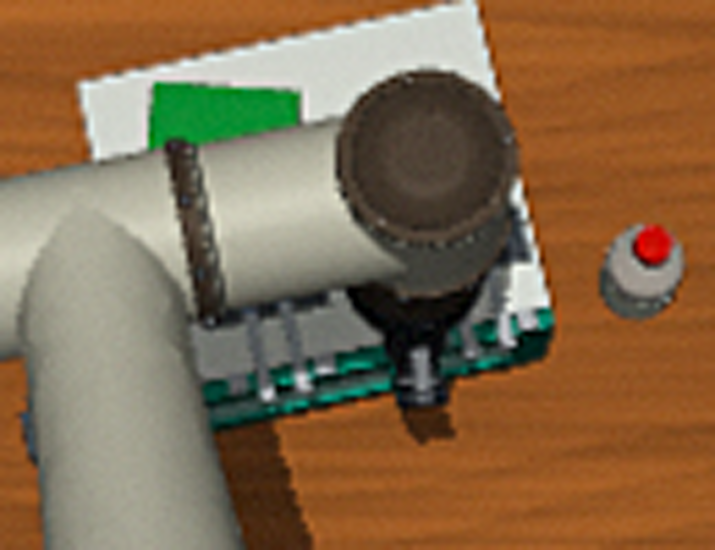

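Both blue tabs moved in about 9 mm each (scene spacing 21 mm). Moving over the post and down.

Request:
drive_tool:
  plan:
    - [[0.0045,0.0115,0],0]
    - [[0,0,0],0]
    - [[0,0,0.02],0]
    - [[0,0,0.02],0]
    - [[0,0,0.015],0]
    - [[0,0,0.0085],0]
    - [[0,0,0],0]
    - [[0,0,0],0]

```text
clock: 14.28
position: [586.2, -50.3, 158.5]
ee_rot: [0.742, -0.671, 0.001, -0.0]
contact_force: [-0.1, 0.3, -0.6]
gripper_width: 51.4
```

Request:
drive_tool:
  plan:
    - [[0,0,0],0]
    - [[0,0,0],0]
    - [[0,0,0],0]
    - [[0,0,0],0]
    - [[0,0,0],0]
    - [[0,0,0],0]
  fingers: 1

```text
clock: 15.02
position: [583.2, -50.7, 158.4]
ee_rot: [0.741, -0.671, -0.002, 0.002]
contact_force: [-6.8, -0.8, 6.6]
gripper_width: 15.8
```

```bash
python3 - <<'E'
from h import *
from bench import arm
go([585.3,-50.4,157],-84.3)
for n in("scene",):
    d=arm.get_image(n)
    X=[620,-20,138]
    u,v=proj(d,X).astype(int); u0=max(u-65,0);v0=max(v-55,0)
    cv2.imwrite(f"pics/{n}8.png",cv2.resize(d["image"][v0:v0+100,u0:u0+130,::-1],None,fx=5.5,fy=5.5,interpolation=cv2.INTER_CUBIC))
E
```

```text
yaw -84.3 turn -0.0 shift after turn mm [-0.1 -2.2  1.4] pos [583.2 -50.7 158.4] tilt [-0.006 -0.001 -1.   ] F [-6.8 -0.8  6.6] w 15.8 t 15.03 j [ 0.19  0.41 -0.22 -0.   -0.95 -0.09]
```

View pics/scene8.png

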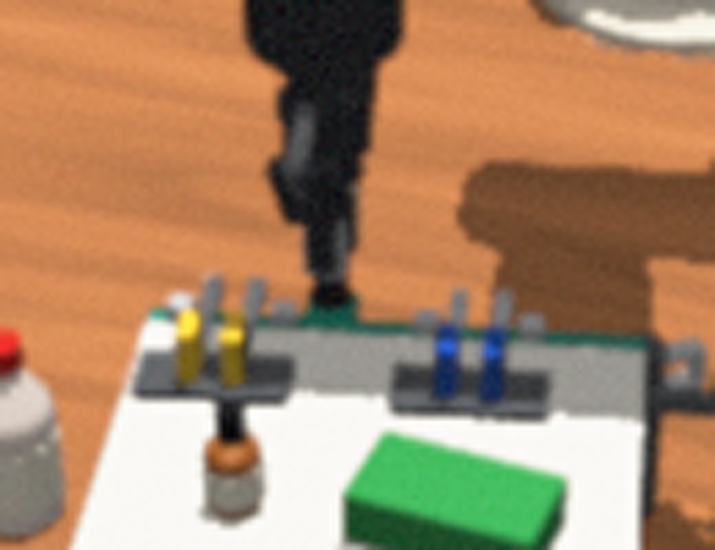

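Post gripped (width 15.8 mm, centre about (583,-51)). Swinging along the arc: 4° per row.

Request:
drive_tool:
  plan:
    - [[0,0.0025,0],0]
    - [[-0.0004,0.0112,0],4]
    - [[-0.0004,0.0112,0],4]
    - [[-0.0004,0.0112,0],4]
    - [[0,0,0],0]
    - [[0,0,0],0]

```text
clock: 15.82
position: [550.8, -50.3, 158.5]
ee_rot: [-0.668, 0.744, -0.001, 0.001]
contact_force: [1.5, -0.9, 2.8]
gripper_width: 15.9
```

```bash
cat >> h.py <<'E'
def gate(H=(567.5,109.7)):
    from bench import arm
    s=arm.read_state();p=s["position"][:2]-H
    a0=np.arctan2(-160.4,15.7);a=np.arctan2(p[1],p[0])
    th=(a0-a)%(2*np.pi)
    print("gate est deg",np.degrees(th).round(1),"r",np.linalg.norm(p).round(1)); go(s["position"],-84.3-np.degrees(th))
E
python3 -c "
from h import *
gate()"
```

```text
gate est deg 11.5 r 160.9
yaw -96.2 turn -0.35 shift after turn mm [0. 0. 0.] pos [550.8 -50.3 158.5] tilt [ 0.002 -0.    -1.   ] F [ 1.5 -0.9  2.8] w 15.9 t 15.82 j [ 0.2   0.35 -0.31  0.   -0.91 -0.31]
```

Radius 160.9 mm, as expected. Continuing through the detent.

Request:
drive_tool:
  plan:
    - [[-0.0004,0.0112,0],4]
    - [[-0.0004,0.0112,0],4]
    - [[-0.0004,0.0112,0],4]
    - [[-0.0004,0.0112,0],4]
    - [[-0.0004,0.0112,0],4]
    - [[-0.0004,0.0112,0],4]
    - [[0,0,0],0]
    - [[0,0,0],0]

```text
clock: 16.82
position: [487.2, -29.1, 158.4]
ee_rot: [-0.499, 0.867, -0.0, 0.001]
contact_force: [0.3, 1.1, 5.6]
gripper_width: 15.4
```

```bash
python3 -c "
from h import *
gate()
from bench import arm
d=arm.get_image('scene');cv2.imwrite('pics/scene9.png',cv2.resize(d['image'][130:260,180:360,::-1],None,fx=4,fy=4))"
```

```text
gate est deg 35.6 r 160.4
yaw -120.18 turn -0.25 shift after turn mm [0. 0. 0.] pos [487.2 -29.1 158.4] tilt [ 0.002  0.    -1.   ] F [0.3 1.1 5.6] w 15.4 t 16.82 j [ 0.27  0.25 -0.46  0.   -0.85 -0.8 ]
```

View pics/scene9.png

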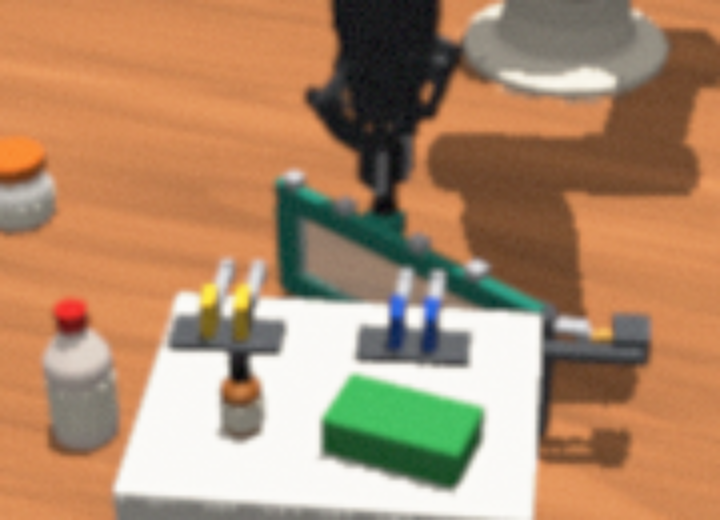

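Gate follows the gripper at about 36°, post at (385,195) between the fingers. Continuing to about 81°.

Request:
drive_tool:
  plan:
    - [[-0.0004,0.0112,0],4]
    - [[-0.0004,0.0112,0],4]
    - [[-0.0004,0.0112,0],4]
    - [[-0.0004,0.0112,0],4]
    - [[-0.0004,0.0112,0],4]
    - [[-0.0004,0.0112,0],4]
    - [[0,0,0],0]

```text
clock: 17.75
position: [438.3, 15.9, 158.4]
ee_rot: [-0.308, 0.951, -0.0, 0.001]
contact_force: [3.1, -1.6, 3.6]
gripper_width: 15.5
```

```bash
python3 -c "
from h import *
gate()"
```

```text
gate est deg 59.6 r 159.7
yaw -144.12 turn -0.19 shift after turn mm [0. 0. 0.] pos [438.3  15.9 158.4] tilt [ 0.003  0.    -1.   ] F [ 3.1 -1.6  3.6] w 15.5 t 17.75 j [ 0.41  0.17 -0.57  0.   -0.82 -1.36]
```

Request:
drive_tool:
  plan:
    - [[-0.0002,0.0112,0],4]
    - [[-0.0002,0.0112,0],4]
    - [[-0.0002,0.0112,0],4]
    - [[-0.0002,0.0112,0],4]
    - [[-0.0002,0.0112,0],4]
    - [[-0.0002,0.0084,0],3]
    - [[0,0,0],0]
    - [[0,0,0],0]
    - [[0,0,0],0]
    - [[0,0,0],0]

```text
clock: 19.0
position: [412.3, 73.8, 158.4]
ee_rot: [-0.112, 0.994, 0.0, 0.002]
contact_force: [5.6, -1.6, 1.4]
gripper_width: 15.7
```

```bash
python3 -c "
from h import *
gate()
from bench import arm
print(arm.read_state()['joint_vel'].round(3))
d=arm.get_image('scene');cv2.imwrite('pics/scene10.png',cv2.resize(d['image'][100:260,160:360,::-1],None,fx=3.7,fy=3.7))
d=arm.get_image('top');cv2.imwrite('pics/top10.png',cv2.resize(d['image'][130:310,210:420,::-1],None,fx=3.3,fy=3.3))"
```

```text
gate est deg 82.6 r 159.3
yaw -167.14 turn -0.27 shift after turn mm [0. 0. 0.] pos [412.3  73.8 158.4] tilt [ 0.004  0.001 -1.   ] F [ 5.6 -1.6  1.4] w 15.7 t 19.0 j [ 0.57  0.14 -0.62  0.   -0.81 -1.92]
[-0.001  0.001  0.     0.001  0.001 -0.002]
```

View pics/scene10.png

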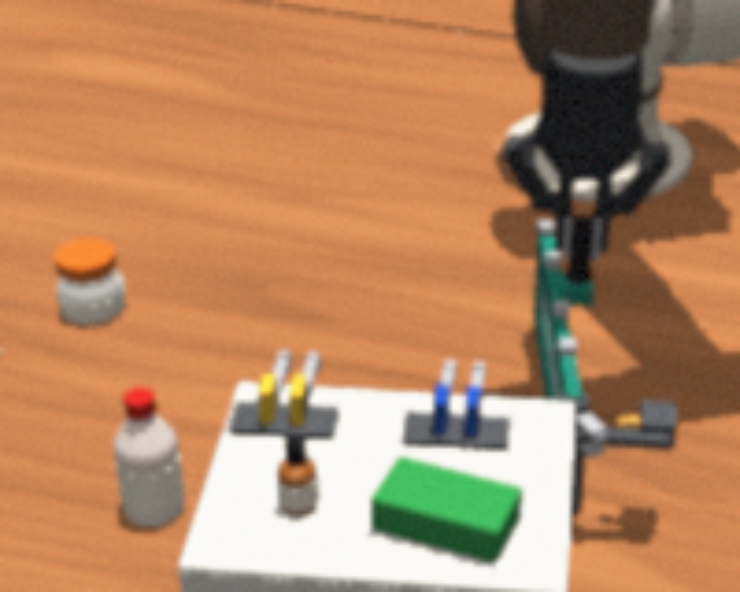

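View pics/top10.png

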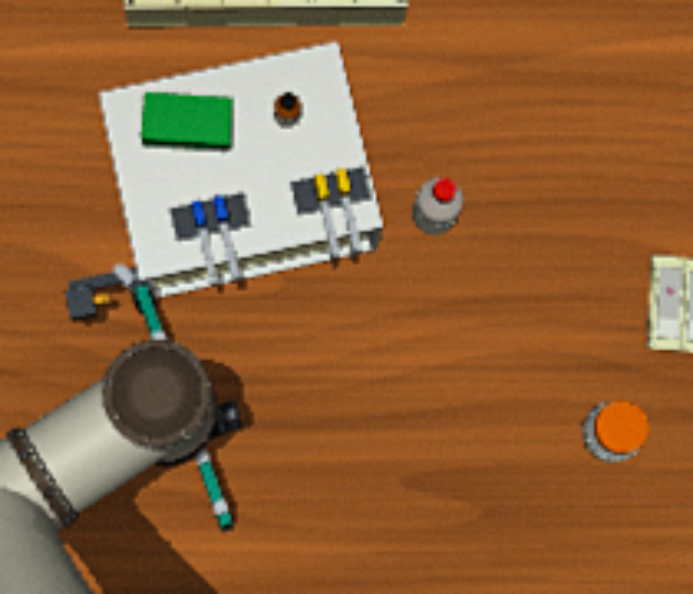

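Gate is wide open, running (145,290)→(226,522) in the top crop. The post is held, and the bystanders and catches look unmoved. I'll check the angle independently, compare bystanders, and hand in.

```bash
python3 - <<'E'
from h import *
from bench import arm
T=dict(np.load("top0.npz"));d=arm.get_image("top")
a=onz(d,210+145/3.3,130+290/3.3,110);b=onz(d,210+226/3.3,130+522/3.3,110)
v=(b-a)[:2]; print("gate dir world",np.degrees(np.arctan2(v[1],v[0])).round(1),"opening",(-77.9-np.degrees(np.arctan2(v[1],v[0]))).round(1)%360)
def cen(im,lo,hi,x0,x1,y0,y1):
    m=cv2.inRange(cv2.cvtColor(im,cv2.COLOR_RGB2HSV),lo,hi)[y0:y1,x0:x1];M=cv2.moments(m,True);return round(M['m10']/M['m00']+x0,2),round(M['m01']/M['m00']+y0,2)
for n,a in dict(green=((50,150,60),(70,255,255),245,290,150,180),oil=((5,150,50),(15,255,200),290,303,155,170),red=((0,180,120),(4,255,255),330,355,175,205),lid=((5,200,180),(20,255,255),380,410,245,275)).items():
    print(n,cen(T["image"],*a),cen(d["image"],*a))
gate(); print(arm.job_done())
E
```

```text
gate dir world -161.0 opening 83.1
green (266.15, 165.64) (266.12, 165.63)
oil (296.83, 162.8) (296.71, 162.77)
red (344.42, 186.94) (344.42, 186.94)
lid (398.14, 259.03) (398.14, 258.97)
gate est deg 82.6 r 159.3
yaw -167.14 turn -0.28 shift after turn mm [0. 0. 0.] pos [412.3  73.8 158.4] tilt [ 0.004  0.001 -1.   ] F [ 6.1 -2.7  2.2] w 15.9 t 19.15 j [ 0.57  0.14 -0.62  0.   -0.81 -1.92]
the job is handed in; nothing more can be done
None
```

I squeezed the yellow catch fully, then the blue. Then I gripped the black post, swung the gate past its detent, and handed the job in at 19.2 s with the gate held open at about 83°.

**Catches:** the yellow tabs measured 22 mm apart, centre to centre (32 mm over the outsides), in the top view. The blue tabs measured about 21 mm apart, scene view only.

**Gate:** the hand position gives 82.6° and the top view gives 83.1°. It was at rest at hand-in, with the post still between the fingers.

**Forces:** the highest force I read was about 10 N, but I only read it at the end of each move.

**Bystanders:** the slide box, oil bottle, cleaner and jar lid shifted by no more than 0.12 px in the top view. I did not measure the mug, spare flat or remote, but the arm was well clear of them.

**Disagreements:**
- The post stood about 2 mm nearer the robot than my first camera fix.
- The gripper read 29 mm on the squeezed tabs (32 mm true) and 16 mm on the 18 mm post. I put both down to the pads giving.

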